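Set a row of optics on the beam rail in beam order

TASK

The four optics on the parking tray stand in the order the beam has to meet them: the one nearest the robot first, the farthest last. Move them, without tipping any over, into the four pockets of the aluminium rail in that order counted from the launch head (the bright turret, which may be on either end of the rail): first one in the pocket next to it, last one next to the black beam block. Each foot must sit flat in its pocket, with the beam running through the optic, and all must be let go.

Things in the scene. Friction and masses are not known exactly. Their poses are not given: they have to be found in the camera images.
- lens: Lens in a thin black ring 36 mm across (y), 8 mm thick (x); 76 mm high in all. Black foot 30 (x) by 40 (y) by 8 mm, thin steel post. Origin: centre of the foot's underside, z up; beam axis along x (either way round) 57 mm above it. Grip the head at that height, fingers closing along y, 36 mm wide. Neighbours in the row are 56 mm away.
- iris_stop: Iris: black ring 40 mm across (y), 13 mm thick (x), small hole, short steel lever with a ball straight up from the rim (top at 95 mm). Black foot 30 (x) by 40 (y) by 8 mm, thin steel post. Origin: centre of the foot's underside, z up; beam axis along x (either way round) 57 mm above it. Grip the head at that height, fingers closing along y, 40 mm wide.
- cube_mount: Black cube mount 34 (x) by 36 (y) by 36 mm with round windows; 75 mm high in all. Black foot 30 (x) by 40 (y) by 8 mm, thin steel post. Origin: centre of the foot's underside, z up; beam axis along x (either way round) 57 mm above it. Grip the head at that height, fingers closing along y, 36 mm wide.
- barrel: Bright lens barrel lying along x, 42 mm long, 34 mm across its middle 28 mm, 25 mm at the snouts; 74 mm high in all. Black foot 30 (x) by 40 (y) by 8 mm, thin steel post. Origin: centre of the foot's underside, z up; beam axis along x (either way round) 57 mm above it. Grip the head at that height, fingers closing along y, 34 mm wide.
- tray: Grey parking tray, fixed, 242 (x) by 86 (y) by 10 mm, lying along x, away from the robot. Origin: centre of its underside, on the table. On it stand four nests alike in a row at x = -84, -28, 28, 84 mm (-x: end near the robot), pocket floors 11 mm above the origin; each holds one optic at the start, in shuffled order.
- nest_iris: The nest that holds the iris_stop at the start: plain plastic, fixed on the tray, one of four alike, 54 by 70 by 12 mm; pocket 46 (x) by 56 (y) mm at its floor, 5 mm deep, mouth chamfered by 1.5 mm. Origin: centre of its underside, pocket floor 7 mm above it; x along the row, away from the robot.
- nest_cube: The nest that holds the cube_mount at the start: plain plastic, fixed on the tray, one of four alike, 54 by 70 by 12 mm; pocket 46 (x) by 56 (y) mm at its floor, 5 mm deep, mouth chamfered by 1.5 mm. Origin: centre of its underside, pocket floor 7 mm above it; x along the row, away from the robot.
- nest_barrel: The nest that holds the barrel at the start: plain plastic, fixed on the tray, one of four alike, 54 by 70 by 12 mm; pocket 46 (x) by 56 (y) mm at its floor, 5 mm deep, mouth chamfered by 1.5 mm. Origin: centre of its underside, pocket floor 7 mm above it; x along the row, away from the robot.
- rail: Light grey aluminium rail, fixed, 302 (x) by 70 (y) by 12 mm, lying along x, away from the robot. Origin: centre of its underside, on the table. Four pockets on its middle line at x = -84, -28, 28, 84 mm (-x: end near the robot), each 46 (x) by 56 (y) mm at its floor, 5 mm deep, mouth chamfered by 1.5 mm; floors 7 mm above the origin. Feet go in with the 30 mm side along the rail.
- launch_head: Launch head, fixed on the near or far end of the rail, 132 mm from its middle: bright upright turret 33 mm in diameter, thin brass connector on top, 86 mm high. Origin: centre of its underside, on the rail's top. The beam runs from here along the rail to a fixed black beam block (12 x 50 x 50 mm) on the other end.
Not all that is in view belongs to the job. What is shaped like the cube_mount but purple or turquoise is not meant.

How it is judged:
At the end, for the whole second after the job is handed in: Each optic's pocket, counted from the launch head, matches its start place on the tray, counted from the robot. Foot flat in the pocket: within 10 mm along and across the rail, 4 to 10 mm above its underside, tilt < 0.08 rad, axis within 0.3 rad of the rail; released, at rest (y of lens in the frame of rail between -0.01 and 0.01 m and z of lens in the frame of rail between 0.004 and 0.01 m and angle between each of lens, iris_stop, cube_mount, barrel's own z axis and vertical below 0.08 rad and angle between the x axis of each of lens, iris_stop, cube_mount, barrel and the x axis of rail, either way round below 0.3 rad and linear speed of each of lens, iris_stop, cube_mount, barrel below 0.01 m/s and angular speed of each of lens, iris_stop, cube_mount, barrel below 0.1 rad/s and (x of lens in the frame of rail between -0.094 and -0.074 m or x of lens in the frame of rail between -0.038 and -0.018 m or x of lens in the frame of rail between 0.018 and 0.038 m or x of lens in the frame of rail between 0.074 and 0.094 m) and y of iris_stop in the frame of rail between -0.01 and 0.01 m and z of iris_stop in the frame of rail between 0.004 and 0.01 m and ((x of nest_iris in the frame of tray between -0.094 and -0.074 m and horizontal distance between iris_stop and launch_head between 0.038 and 0.058 m) or (x of nest_iris in the frame of tray between -0.038 and -0.018 m and horizontal distance between iris_stop and launch_head between 0.094 and 0.114 m) or (x of nest_iris in the frame of tray between 0.018 and 0.038 m and horizontal distance between iris_stop and launch_head between 0.15 and 0.17 m) or (x of nest_iris in the frame of tray between 0.074 and 0.094 m and horizontal distance between iris_stop and launch_head between 0.206 and 0.226 m)) and y of cube_mount in the frame of rail between -0.01 and 0.01 m and z of cube_mount in the frame of rail between 0.004 and 0.01 m and ((x of nest_cube in the frame of tray between -0.094 and -0.074 m and horizontal distance between cube_mount and launch_head between 0.038 and 0.058 m) or (x of nest_cube in the frame of tray between -0.038 and -0.018 m and horizontal distance between cube_mount and launch_head between 0.094 and 0.114 m) or (x of nest_cube in the frame of tray between 0.018 and 0.038 m and horizontal distance between cube_mount and launch_head between 0.15 and 0.17 m) or (x of nest_cube in the frame of tray between 0.074 and 0.094 m and horizontal distance between cube_mount and launch_head between 0.206 and 0.226 m)) and y of barrel in the frame of rail between -0.01 and 0.01 m and z of barrel in the frame of rail between 0.004 and 0.01 m and ((x of nest_barrel in the frame of tray between -0.094 and -0.074 m and horizontal distance between barrel and launch_head between 0.038 and 0.058 m) or (x of nest_barrel in the frame of tray between -0.038 and -0.018 m and horizontal distance between barrel and launch_head between 0.094 and 0.114 m) or (x of nest_barrel in the frame of tray between 0.018 and 0.038 m and horizontal distance between barrel and launch_head between 0.15 and 0.17 m) or (x of nest_barrel in the frame of tray between 0.074 and 0.094 m and horizontal distance between barrel and launch_head between 0.206 and 0.226 m))); the robot touches nothing.
It fails at once if an optic was tipped over (more than 0.5 rad from upright) (angle between any of lens, iris_stop, cube_mount, barrel's own z axis and vertical above 0.5 rad).
It also fails if it takes over 106 s, if anything falls off the work surface, if the arm or the gripper's body presses on something with over 40 N, if the wrist force passes 120 N, or if a joint passes its speed limit or range.

ROBOT

A 6-joint arm with a two-finger parallel gripper is mounted at the origin on a cart in front of the work surface, level with it; the furniture and walls round the work are solid. World frame = base frame: x ahead of the robot, y to its left, z up, the work surface at z = 0. Lengths are in m, angles in rad, forces in N, time in s.
With the tool pointing down it reaches from about 0.275 to 0.725 m from the base axis. Payload 15.9 kg.
Tool frame: the origin (TCP) lies between the finger pads; the fingertips stand 17 mm ahead of it and the grasp point (between the pads) lies 2 mm behind it; z points along the fingers, y is the line along which they close (so a half turn about z gives the same grasp; the last joint's range is limited). The gripper opens to 85 mm and grips with 20 to 120 N. Pads are 22 mm wide; open, the fingers measure 114 mm over their backs; the gripper's body (76 mm by 85 mm) begins 54 mm behind the grasp point. The pads swing forward as they close: fully open they stand 13 mm farther back than shut.
Start: joints at [-1.248, 0.213, -0.034, 1.323, 0, 1.571], TCP at [0.159, -0.474, 0.248] pointing down, gripper open.
Joint ranges: [-2.98, 2.98], [-0.74, 1.72], [-1.14, 1.35], [-2.1, 2.04], [-1.57, 1.44], [-3.14, 3.14]. Speed limits (rad/s): [1.89, 1.89, 2.39, 2.57, 3.14, 3.14].

INTERFACE

Orientations are given as a rotation vector (axis times angle).
In Python, from station import arm, viewer gives the robot as it stands. The module is installed in compiled form; this text tells all that it offers.
- The arm moves only by the tool carry_out, never from a script. Its argument "series" is text: rows parted by semicolons, each of 5 numbers parted by spaces: the shift along the tool's x, y, z scaled (see below), then the turn about the tool's z scaled (see below), then the opening, from -1 (shut) to 1 (fully open). A call has 1 to 10 rows; each row is the pose to reach, as a shift and turn from the pose commanded when the call began, along the tool's axes at that moment; what a row does not reach only later rows make up. The controller multiplies each number of a shift by 300 mm and each number of a turn by pi/2 rad. A row lasts 1/12 s, in which the tool goes at most 41.7 mm and 7.16 degrees, less where a joint would pass 70% of its speed; a pose out of reach is approached as far as the arm can. A call with a number of a shift or a turn outside -1 to 1 is refused whole. A call with a gripper value outside its range is refused whole. The fingers move at their own pace and stop on an object; "squeeze" is the grip in N (left out, the last holds). Time passes only in rows, so rows that repeat a pose let the fingers close. It gives the time, the measured TCP pose, the force, the opening and the grip force at its end, in the units of the state.
- arm.sense(): the state, without advancing time (a new reading comes with each control period).
- viewer.snapshot(name): name is "scene" or "top" or "wrist"; returns (picture, depth): 480x640x3 uint8, blue, green, red; 480x640 float32, m along the optical axis (not along the pixel's ray), 0 where there is no reading.
- viewer.get_calibration(name): a dict with "K" (3x3 intrinsics, pixels), "xyz" and "attitude" of the camera in the world; the wrist camera has in their place "mount" (4x4, takes a point from camera to tool coordinates, whose origin is the TCP and whose axes are the flange's). Camera axes: x right, y up, looking along -z (the intrinsics and any distortion apply to the point x, -y, -z); pixel columns grow to the right and rows downward; lengths in m; the calibration is good to about 2 mm. A picture is of the moment at which its call begins: read the wrist's pose just before it. get_calibration takes no time and is no camera call.
- arm.finish_job(): hands the job in; it is judged then, once.
The state is a dict: "t": time; "joint_positions": joint angles; "qd": joint speeds; "tau": joint torques, N m; "eef_pos": TCP position; "eef_rot": TCP orientation; "wrist_force": force on the tool from outside, world axes, zero at the start; "moment": the same for the moment, N m; "opening": finger opening in m; "gripper_force": force on a finger pad.
Only numpy, scipy, OpenCV 4.12 (cv2) and the standard library are available. Lean on these libraries where they do the work, as an engineer would, in place of code of your own. Each camera call takes 0.05 s, during which the arm holds its last target. There are 200 camera calls.

## Working session

There is one attempt and no reset: what is moved stays moved. The work goes in short steps, Python scripts to look and compute and a tool call to move; the robot and the scene stay as the last step left them, time stands still between calls to the robot, and variables do not carry over. Pictures are saved under pics/ and viewed, at most 14 in all, crops included, and the job is handed in when it is done.

Besides the shell and the picture viewer there is one more tool, called after ">>>" as name(argument=value, ...) on one line, values as JSON. carry_out: Moves the arm, as the interface text tells. Its arguments: {"type":"object","properties":{"series":{"type":"string"},"squeeze":{"type":"number"}},"required":["series"]}

```bash
mkdir -p pics
cat > h.py <<'E'
import numpy as np, cv2
from scipy.spatial.transform import Rotation as R
from station import arm, viewer
def cam(n,s=None):
    c=viewer.get_calibration(n);K=np.array(c["K"])
    if "mount" in c:
        s=s or arm.sense();T=np.eye(4);T[:3,:3]=R.from_rotvec(s["eef_rot"]).as_matrix();T[:3,3]=s["eef_pos"]
        T=T@np.array(c["mount"]);return K,T[:3,:3],T[:3,3]
    a=np.array(c["attitude"],float)
    M=a if a.shape==(3,3) else R.from_rotvec(a).as_matrix() if a.size==3 else None
    return K,M,np.array(c["xyz"])
def ray(C,u,v):
    K,M,o=C;d=M@(np.array([1,-1,-1])*(np.linalg.inv(K)@[u,v,1]));return o,d
def plane(C,u,v,z):
    o,d=ray(C,u,v);return o+d*(z-o[2])/d[2]
def cloud(C,D):
    K,M,o=C;v,u=np.mgrid[:480,:640]
    p=np.stack([(u-K[0,2])/K[0,0]*D,-(v-K[1,2])/K[1,1]*D,-D],-1);return p@M.T+o
E
python3 - <<'E'
from h import *
for n in("scene","top","wrist"):
    c=viewer.get_calibration(n);print(n,c)
    s=arm.sense();p,d=viewer.snapshot(n);cv2.imwrite(f"pics/{n}0.png",p);np.savez(f"{n}0.npz",p=p,d=d)
print(arm.sense())
E
```

```text
scene {'K': array([[572.59001146,   0.        , 317.14009472],
       [  0.        , 572.59001146, 242.03341532],
       [  0.        ,   0.        ,   1.        ]]), 'xyz': array([-0.11959317,  0.95006258,  0.7815649 ]), 'attitude': array([ 0.37025103, -1.3207663 , -2.27941703])}
top {'K': array([[440.77883847,   0.        , 324.47697056],
       [  0.        , 440.77883847, 236.52030956],
       [  0.        ,   0.        ,   1.        ]]), 'xyz': array([ 0.35416733, -0.13538138,  1.00385003]), 'attitude': array([ 0.14788311, -0.12224841, -1.5507365 ])}
wrist {'K': array([[383.820376  ,   0.        , 322.71306546],
       [  0.        , 383.820376  , 245.09279069],
       [  0.        ,   0.        ,   1.        ]]), 'mount': array([[-1.01245387e-03,  9.51073101e-01,  3.08964287e-01,
         7.85465131e-02],
       [ 9.99999220e-01,  1.18877058e-03, -3.82421676e-04,
        -8.26031187e-04],
       [-7.30998623e-04,  3.08963659e-01, -9.51073563e-01,
        -1.25729755e-01],
       [ 0.00000000e+00,  0.00000000e+00,  0.00000000e+00,
         1.00000000e+00]])}
{'t': 0.15, 'joint_positions': array([-1.24797400e+00,  2.13238176e-01, -3.48834446e-02,  1.32351584e+00,
        3.44426036e-07,  1.57082132e+00]), 'qd': array([-1.55183161e-04, -2.17604918e-03,  3.31047749e-03, -4.52595669e-04,
       -3.80373925e-05,  2.33597281e-04]), 'tau': array([ 5.13229388e-04, -6.86406970e+01,  4.87249410e+01,  1.31540437e-02,
        2.27185745e-05, -3.91115108e-06]), 'eef_pos': array([ 0.15854382, -0.47393735,  0.24794482]), 'eef_rot': array([-3.09994343e+00, -5.04716916e-01,  2.11765944e-04]), 'wrist_force': array([-0.03474667,  0.24126253, -0.08295321]), 'moment': array([-0.05060253, -0.02872596, -0.01722491]), 'gripper_force': 0.0, 'opening': 0.08527431185449269}
```

View pics/top0.png

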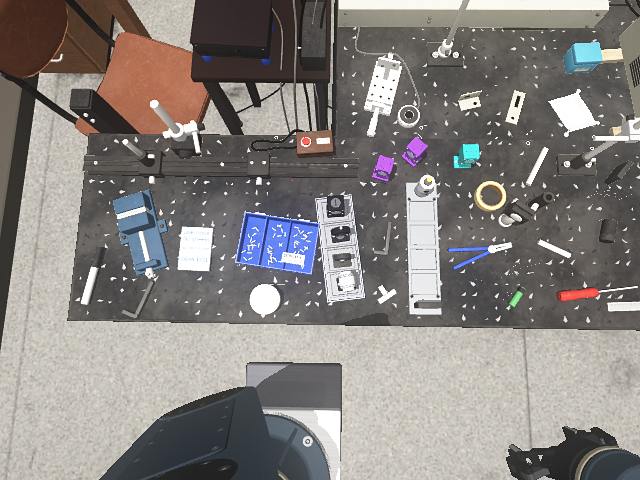

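View pics/scene0.png

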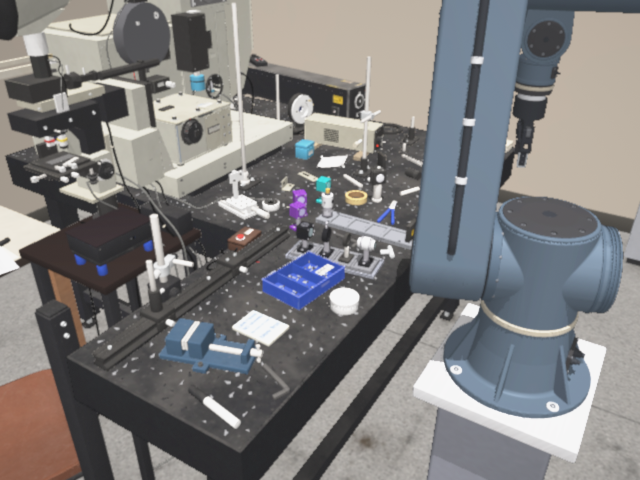

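Top view: the tray runs from (346,281) to (335,205) and the rail is at (424,245). The bright launch head is at the far end, (426,186), and the black block at the near end, (427,305).

Possible confusions:
- **Cube:** black cube-like optic at tray (335,205); not the purple (383,168), (415,152) or turquoise (467,155) ones.
- **Barrel:** bright object at (346,281); not the white cup (265,299) or the T-piece (386,294).
- **Iris and lens:** (343,258) and (341,235), still to be told apart.
- **Other loose optics:** dark ones at (525,210) and (607,230).

Next is a close crop and the measurement.

Run:
```python
from h import *
z=np.load("top0.npz");p,d=z["p"],z["d"];C=cam("top");W=cloud(C,d)
z2=np.load("scene0.npz")
a=cv2.resize(p[180:325,300:450],(580,560),interpolation=cv2.INTER_CUBIC)
cv2.imwrite("pics/crop1.png",a)
b=cv2.resize(z2["p"][175:285,270:430],(800,550),interpolation=cv2.INTER_CUBIC)
cv2.imwrite("pics/crop2.png",b)
# rail / tray outlines via height & colour
g=p.astype(int);grey=(g.max(2)-g.min(2)<25)&(g.mean(2)>110)
for n,zl,zh,(x0,x1,y0,y1) in(("tray",.004,.03,(310,372,190,305)),("rail",.004,.03,(400,448,175,320))):
    m=np.zeros((480,640),np.uint8);sub=np.s_[y0:y1,x0:x1]
    m[sub]=(grey&(W[...,2]>zl)&(W[...,2]<zh))[sub]*255
    m=cv2.morphologyEx(m,cv2.MORPH_CLOSE,np.ones((5,5)))
    c=max(cv2.findContours(m,0,1)[0],key=cv2.contourArea)
    h=np.median(W[...,2][m>0])
    P=np.array([plane(C,*q,h)[:2] for q in c[:,0]],np.float32)
    r=cv2.minAreaRect(P);print(n,"h",h,r,cv2.boxPoints(r).round(4).tolist())
# heads: points with z>.05
for x0,x1,y0,y1 in((310,372,190,305),(400,448,170,320)):
    sub=np.s_[y0:y1,x0:x1];m=np.zeros((480,640),np.uint8);m[sub]=(W[...,2]>.055)[sub]
    n,l,s,c=cv2.connectedComponentsWithStats(m)
    for i in range(1,n):
        if s[i,4]>15:
            q=W[l==i];print(c[i].round(1),s[i,4],"xyz lo",q.min(0).round(3),"hi",q.max(0).round(3),"med",np.median(q,0).round(3))
```

```text
tray h 0.011530260940583514 ((0.5064285397529602, -0.14902785420417786), (0.24726170301437378, 0.08950713276863098), 7.648782730102539) [[0.37790000438690186, -0.12110000103712082], [0.38989999890327454, -0.20980000495910645], [0.6348999738693237, -0.1768999993801117], [0.6230000257492065, -0.08820000290870667]]
rail h 0.008710507902159659 ((0.5068792104721069, -0.34329918026924133), (0.300985187292099, 0.0763387531042099), 0.7433831691741943) [[0.35589998960494995, -0.30709999799728394], [0.35690000653266907, -0.38339999318122864], [0.6578999757766724, -0.37950000166893005], [0.6568999886512756, -0.30320000648498535]]
[335.2 204.1] 312 xyz lo [ 0.354 -0.16   0.055] hi [ 0.606 -0.123  1.004] med [ 0.585 -0.14   0.085]
[340.2 230.2] 140 xyz lo [ 0.354 -0.171  0.055] hi [ 0.539 -0.132  1.004] med [ 0.529 -0.151  0.083]
[342.  256.7] 96 xyz lo [ 0.467 -0.174  0.055] hi [ 0.479 -0.14   0.089] med [ 0.472 -0.156  0.082]
[346.6 281. ] 297 xyz lo [ 0.354 -0.185  0.063] hi [ 0.443 -0.135  1.004] med [ 0.421 -0.166  0.081]
[426.1 183.1] 222 xyz lo [ 0.354 -0.355  0.056] hi [ 0.655 -0.135  1.004] med [ 0.635 -0.336  0.079]
[429.5 304.5] 144 xyz lo [ 0.354 -0.367  0.058] hi [ 0.382 -0.135  1.004] med [ 0.375 -0.342  0.061]
```

View pics/crop1.png

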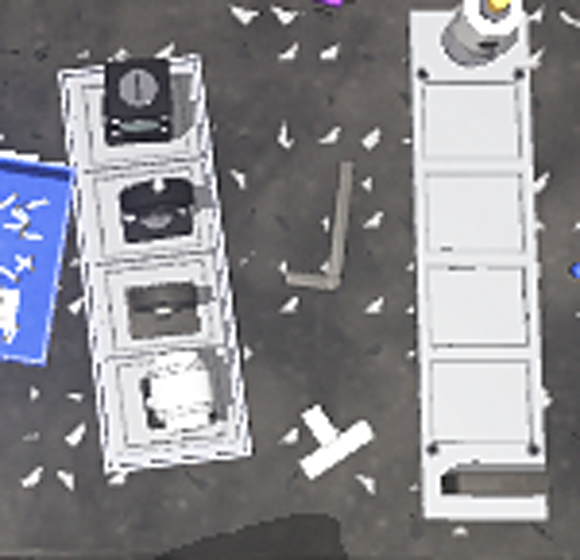

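View pics/crop2.png

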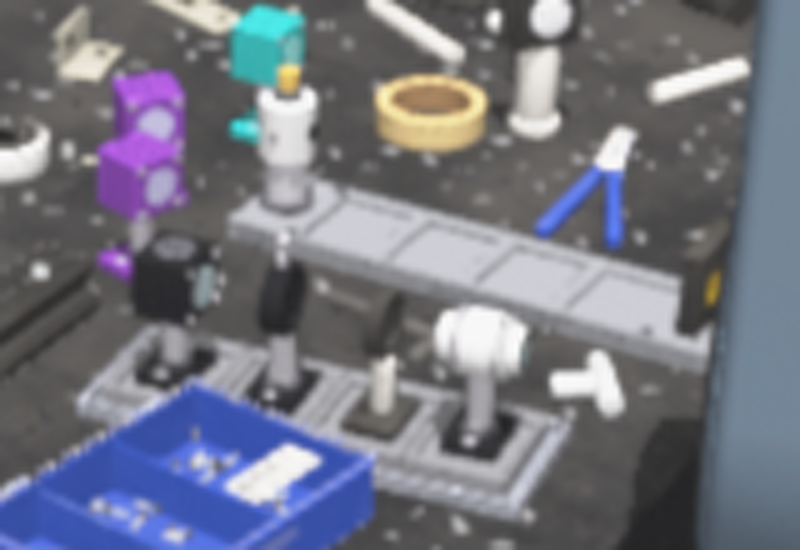

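The crop confirms the order from near to far: bright barrel, lens (thin ring, no lever), iris (lever with ball), black cube. The launch head is at the far end, so going outward from the robot the rail must read cube, iris, lens, barrel. Next I'll work out the move to a wrist viewpoint.

```bash
cat >> h.py <<'E'
def go(x,y,z,yaw):
    "row numbers that bring TCP to x,y,z with tool x at world angle yaw (deg)"
    s=arm.sense();M=R.from_rotvec(s["eef_rot"]).as_matrix()
    t=M.T@(np.array([x,y,z])-s["eef_pos"])/.3
    cur=np.degrees(np.arctan2(M[1,0],M[0,0]));w=(cur-yaw+90)%180-90
    return t.round(4),round(w/90,4),"yaw now",cur.round(2),"t",s["t"]
E
python3 -c "
from h import *
print(go(.43,-.20,.248,4));print(go(.43,-.30,.248,4))"
```

```text
(array([ 1.1478e+00, -5.7890e-01,  3.0000e-04]), np.float64(0.1611), 'yaw now', np.float64(18.49), 't', 0.15)
(array([ 1.042 , -0.2628,  0.    ]), np.float64(0.1611), 'yaw now', np.float64(18.49), 't', 0.15)
```

>>> carry_out(series="1 -0.26 0 0.161 1;1 -0.26 0 0.161 1;1 -0.26 0 0.161 1;1 -0.26 0 0.161 1;1 -0.26 0 0.161 1;1 -0.26 0 0.161 1;1 -0.26 0 0.161 1;1 -0.26 0 0.161 1;1 -0.26 0 0.161 1;1 -0.26 0 0.161 1", squeeze=40)

```text
t: 0.98
eef_pos: [0.4192, -0.304, 0.2479]
eef_rot: [-3.139, -0.114, 0.001]
wrist_force: [0.3, -1.2, -0.4]
opening: 0.0856
gripper_force: 0.0
```

Run:
```python
from h import *
s=arm.sense();p,d=viewer.snapshot("wrist");cv2.imwrite("pics/w1.png",p);np.savez("w1.npz",p=p,d=d,r=s["eef_rot"],x=s["eef_pos"])
print(s["eef_pos"],s["qd"].round(3),go(.43,-.20,.248,4))
```

```text
[ 0.41922712 -0.30401822  0.24785849] [-0.048 -0.016 -0.013  0.002 -0.007 -0.017] (array([ 0.0634, -0.3453,  0.    ]), np.float64(0.0009), 'yaw now', np.float64(4.08), 't', 1.0333)
```

View pics/w1.png

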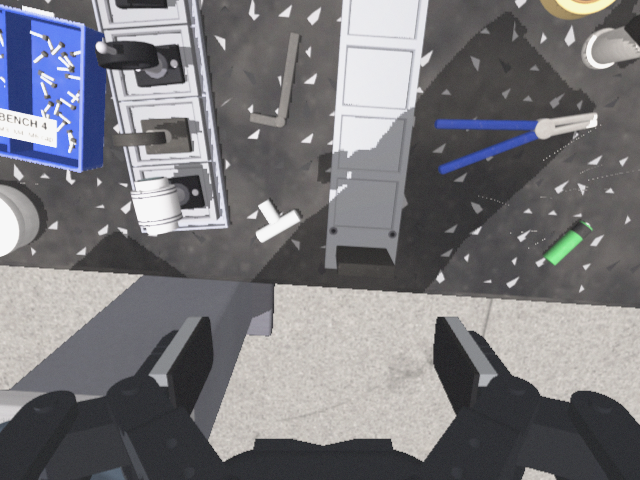

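The wrist view shows the barrel (160,205), lens (150,140), iris (140,55) and rail near end (365,250), with the far end out of frame. I'll move forward about 0.14 m, first near the tray and then near the rail.

>>> carry_out(series="0.48 -0.3 -0.05 0 1;0.48 -0.3 -0.05 0 1;0.48 -0.3 -0.05 0 1;0.48 -0.3 -0.05 0 1;0.48 -0.3 -0.05 0 1;0.48 -0.3 -0.05 0 1;0.48 -0.3 -0.05 0 1;0.48 -0.3 -0.05 0 1")

```text
t: 1.7
eef_pos: [0.5545, -0.2065, 0.2634]
eef_rot: [3.14, 0.107, -0.001]
wrist_force: [-0.1, 0.1, -0.1]
opening: 0.086
gripper_force: 0.0
```

Run:
```python
from h import *
s=arm.sense();p,d=viewer.snapshot("wrist");cv2.imwrite("pics/w2.png",p);np.savez("w2.npz",p=p,d=d,r=s["eef_rot"],x=s["eef_pos"])
print(s["eef_pos"],s["qd"].round(3))
```

```text
[ 0.55451007 -0.20654232  0.26336048] [-0.004 -0.009 -0.003  0.     0.001  0.005]
```

>>> carry_out(series="0.02 0.33 0 0 1;0.02 0.33 0 0 1;0.02 0.33 0 0 1;0.02 0.33 0 0 1;0.02 0.33 0 0 1;0.02 0.33 0 0 1")

```text
t: 2.25
eef_pos: [0.5679, -0.3038, 0.2635]
eef_rot: [-3.14, -0.108, 0.0]
wrist_force: [-0.8, 0.4, 0.0]
opening: 0.086
gripper_force: 0.0
```

Run:
```python
from h import *
s=arm.sense();p,d=viewer.snapshot("wrist");cv2.imwrite("pics/w3.png",p);np.savez("w3.npz",p=p,d=d,r=s["eef_rot"],x=s["eef_pos"])
print(s["eef_pos"],s["qd"].round(3))
a=np.hstack([np.load("w2.npz")["p"],p]);cv2.imwrite("pics/w23.png",cv2.resize(a,(800,300),interpolation=cv2.INTER_AREA))
```

```text
[ 0.56788289 -0.30378422  0.26349929] [ 0.022 -0.008 -0.002 -0.002  0.    -0.   ]
```

View pics/w2.png

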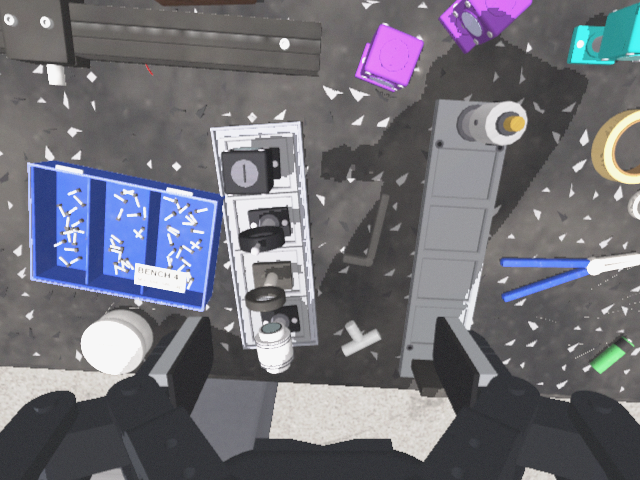

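View pics/w3.png

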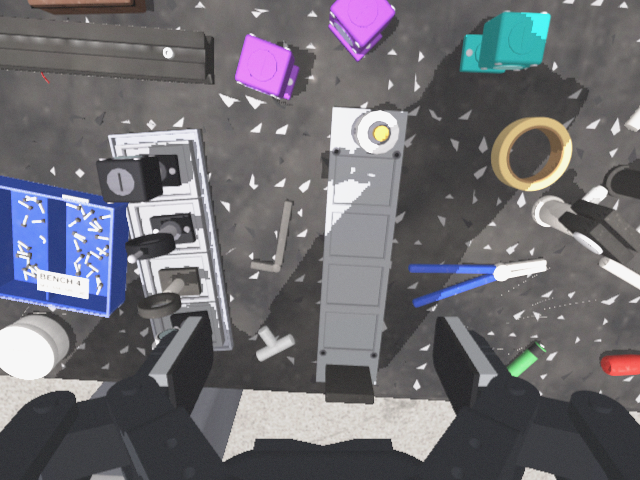

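w2 and w3 show the rail screws: (336,152), (397,155), (322,352), (374,356) in w3 and (440,144), (409,347) in w2. The cube top disc is at (245,173) in w2 and (119,182) in w3. I'll triangulate these and fit the heads from the clouds.

Run:
```python
from h import *
V={}
for n in("w1","w2","w3"):
    z=np.load(n+".npz");V[n]=(z["p"],z["d"],cam("wrist",dict(eef_rot=z["r"],eef_pos=z["x"])))
def tri(a,b):
    A=np.zeros((3,3));B=np.zeros(3)
    for n,u,v in(a,b):
        o,d=ray(V[n][2],u,v);d/=np.linalg.norm(d);Q=np.eye(3)-np.outer(d,d);A+=Q;B+=Q@o
    return np.linalg.solve(A,B).round(4)
def screw(n,u,v):
    g=cv2.cvtColor(V[n][0],cv2.COLOR_BGR2GRAY)[v-5:v+6,u-5:u+6].astype(float)
    w=np.clip(np.median(g)-15-g,0,None);yy,xx=np.mgrid[-5:6,-5:6]
    return u+(w*xx).sum()/w.sum(),v+(w*yy).sum()/w.sum()
S3=[screw("w3",*q) for q in((336,152),(397,155),(322,352),(374,356))]
P=np.array([plane(V["w3"][2],*q,.012) for q in S3]);print("rail screws",P.round(4).tolist(),"centre",P.mean(0).round(4))
e=P[0]+P[1]-P[2]-P[3];print("rail yaw",np.degrees(np.arctan2(e[1],e[0])),"len",np.linalg.norm(e)/2)
for w2,w3 in(((440,144),0),((409,347),2)):
    print("tri screw",tri(("w2",*screw("w2",*w2)),("w3",*S3[w3])))
print("tri cube disc",tri(("w2",245,173),("w3",119,182)),"iris ring bottom-ish",)
T=np.array([.5064,-.149])
for n in("w1","w2","w3"):
    W=cloud(V[n][2],V[n][1]);ok=(V[n][1]>.05)&(W[...,0]>.36)&(W[...,0]<.64)&(W[...,1]<-.09)&(W[...,1]>-.22)
    a=np.radians(7.65);c,s=np.cos(a),np.sin(a);q=W[...,:2]-T;X=q@[c,s];Y=q@[-s,c];Z=W[...,2]
    for i,x0 in enumerate((-84,-28,28,84)):
        m=ok&(abs(X-x0/1e3)<.028)&(abs(Y)<.03)
        h=m&(Z>.05)&(Z<.11)
        if h.sum()<60: continue
        f=lambda A:np.percentile(A[h],[1,50,99]).round(4)
        print(n,i,h.sum(),"X",f(X),"Y",f(Y),"Z",f(Z))
    m=ok&(abs(Z-.016)<.0025)&(V[n][0].min(2)>110)
    if n!="w1":
        r=cv2.minAreaRect(np.stack([X[m],Y[m]],1).astype(np.float32));print(n,"nest tops rect",r,"z",np.median(Z[m]))
```

```text
rail screws [[0.6186, -0.3128, 0.012], [0.6198, -0.3706, 0.012], [0.3965, -0.3141, 0.012], [0.3957, -0.3745, 0.012]] centre [ 0.5076 -0.343   0.012 ]
rail yaw 0.6572995226651377 len 0.2230808228941893
tri screw [ 0.6188 -0.3128  0.0126]
tri screw [ 0.3979 -0.314   0.0145]
tri cube disc [ 0.5903 -0.1439  0.0919] iris ring bottom-ish
w1 0 2274 X [-0.1054 -0.083  -0.0638] Y [-0.0252 -0.0138  0.0049] Z [0.0643 0.0803 0.0858]
w1 1 680 X [-0.0378 -0.0333 -0.0288] Y [-0.0237 -0.0119  0.0094] Z [0.063  0.0839 0.0877]
w1 2 1633 X [0.0171 0.0218 0.0302] Y [-0.0281 -0.0127  0.0086] Z [0.0532 0.083  0.1055]
w2 0 1591 X [-0.1055 -0.0773 -0.0634] Y [-0.0246 -0.01    0.008 ] Z [0.0597 0.0799 0.086 ]
w2 1 836 X [-0.0377 -0.0312 -0.0283] Y [-0.023  -0.0055  0.0118] Z [0.0515 0.0766 0.0878]
w2 2 1061 X [0.0182 0.0263 0.031 ] Y [-0.0275 -0.0097  0.0099] Z [0.0525 0.0823 0.1055]
w2 3 2332 X [0.0662 0.0846 0.101 ] Y [-0.0228 -0.0067  0.0128] Z [0.056  0.0861 0.0883]
w2 nest tops rect ((-0.0024330541491508484, 0.013773631304502487), (0.10491764545440674, 0.22307972609996796), 89.8876724243164) z 0.01609377197701542
w3 0 157 X [-0.0733 -0.0645 -0.0633] Y [-0.0138 -0.001   0.0088] Z [0.0563 0.0688 0.0801]
w3 1 870 X [-0.0376 -0.0312 -0.0283] Y [-0.0233 -0.0061  0.0117] Z [0.0525 0.0753 0.0876]
w3 2 1105 X [0.0184 0.0264 0.031 ] Y [-0.0278 -0.0113  0.0085] Z [0.0526 0.0812 0.1054]
w3 3 2778 X [0.0663 0.0845 0.101 ] Y [-0.0231 -0.0114  0.0122] Z [0.054  0.0856 0.088 ]
w3 nest tops rect ((-0.0021695122122764587, -0.0036565735936164856), (0.07109369337558746, 0.22260920703411102), 89.92060852050781) z 0.015955887741769592
```

Run:
```python
from h import *
z=[np.load(n+".npz") for n in("w2","w3","w1")]
a=np.radians(7.65);c,s=np.cos(a),np.sin(a);T=np.array([.5064,-.149])
cen=[(-.0844,-.0085),(-.033,-.0058),(.0247,-.009),(.0836,-.0052)]
for k,(cx,cy) in enumerate(cen):
    w=T+[c*cx-s*cy,s*cx+c*cy];out=[]
    for n in z:
        C=cam("wrist",dict(eef_rot=n["r"],eef_pos=n["x"]));W=cloud(C,n["d"]).reshape(-1,3)
        q=W[(np.hypot(*(W[:,:2]-w).T)<.03)&(W[:,2]>.055)&(W[:,2]<.09)]
        if len(q)<400: continue
        r=cv2.minAreaRect(q[:,:2].astype(np.float32))
        if k in(1,2):
            e=np.linalg.eigh(np.cov(q[:,:2].T))[1][:,1];yaw=np.degrees(np.arctan2(e[1],e[0]))%180-90
        else: yaw=r[2]
        out.append((np.round(r[0],4).tolist(),np.round(r[1],3).tolist(),round(r[2],1),round(yaw,1)))
    print(k,w.round(4),out)
print(go(.4208,-.1685,.16,7.65))
```

```text
0 [ 0.4239 -0.1687] [([0.4232, -0.1681], [0.044, 0.034], 9.7, 9.7), ([0.4232, -0.1689], [0.043, 0.034], 11.1, 11.1)]
1 [ 0.4745 -0.1591] [([0.474, -0.1586], [0.01, 0.036], 6.9, np.float64(6.5)), ([0.4743, -0.1584], [0.01, 0.037], 7.1, np.float64(5.9)), ([0.4742, -0.1594], [0.009, 0.036], 6.7, np.float64(6.7))]
2 [ 0.5321 -0.1546] [([0.5314, -0.1539], [0.013, 0.04], 8.9, np.float64(6.7)), ([0.5317, -0.1546], [0.013, 0.039], 9.4, np.float64(3.3)), ([0.5313, -0.1544], [0.013, 0.04], 9.5, np.float64(16.1))]
3 [ 0.5899 -0.143 ] [([0.5893, -0.1423], [0.036, 0.036], 4.5, 4.5), ([0.5896, -0.1429], [0.036, 0.037], 4.3, 4.3)]
(array([-0.4588, -0.4823,  0.3455]), np.float64(-0.0407), 'yaw now', np.float64(3.99), 't', 2.3)
```

>>> carry_out(series="-0.45 -0.482 0.32 -0.067 0.4;-0.45 -0.482 0.32 -0.067 0.4;-0.45 -0.482 0.32 -0.067 0.4;-0.45 -0.482 0.32 -0.067 0.4;-0.45 -0.482 0.32 -0.067 0.4;-0.45 -0.482 0.32 -0.067 0.4;-0.45 -0.482 0.32 -0.067 0.4;-0.45 -0.482 0.32 -0.067 0.4;-0.45 -0.482 0.32 -0.067 0.4")

```text
t: 3.05
eef_pos: [0.4244, -0.1685, 0.1682]
eef_rot: [3.128, 0.276, 0.003]
wrist_force: [0.4, -0.1, 0.1]
opening: 0.0594
gripper_force: 0.0
```

```bash
python3 -c "
from h import *
print(go(.4232,-.1684,.067,10),arm.sense()['opening'])
z=np.load('w2.npz');W=cloud(cam('wrist',dict(eef_rot=z['r'],eef_pos=z['x'])),z['d']).reshape(-1,3)
m=(W[:,0]>.38)&(W[:,0]<.6)&(W[:,1]>-.09)&(W[:,1]<.0)&(W[:,2]<.1);q=W[m];print('bin',q[:,2].max(),q[q[:,2]>.03][:,1].min() if (q[:,2]>.03).any() else 0)"
```

```text
(array([-0.0045, -0.0015,  0.3374]), np.float64(0.001), 'yaw now', np.float64(10.09), 't', 3.05) 0.059444285266711916
bin 0.0404861132215662 -0.08995070892151877
```

Fingertips stay above the bin (0.040). Descend and close.

>>> carry_out(series="-0.004 0 0.12 0 0.4;-0.004 0 0.24 0 0.4;-0.004 0 0.3 0 0.4;-0.004 0 0.337 0 0.4;-0.004 0 0.337 0 0.4;-0.004 0 0.337 0 -1;-0.004 0 0.337 0 -1;-0.004 0 0.337 0 -1;-0.004 0 0.337 0 -1;-0.004 0 0.337 0 -1", squeeze=40)

```text
t: 3.88
eef_pos: [0.4239, -0.1694, 0.0675]
eef_rot: [3.128, 0.275, 0.004]
wrist_force: [0.7, 0.3, 7.3]
opening: 0.032
gripper_force: 39.7
```

>>> carry_out(series="0 0 -0.02 0 -1;0 0 -0.06 0 -1;0 0 -0.12 0 -1;0 0 -0.2 0 -1;0 0 -0.28 0 -1;0 0 -0.35 0 -1;0 0 -0.35 0 -1")

```text
t: 4.47
eef_pos: [0.4244, -0.1696, 0.1757]
eef_rot: [3.127, 0.274, 0.008]
wrist_force: [0.3, -0.8, -1.6]
opening: 0.0319
gripper_force: 40.2
```

Run:
```python
from h import *
s=arm.sense();print(s["opening"],s["gripper_force"],s["wrist_force"]);print(go(.5916,-.342,s["eef_pos"][2],.66))
p,d=viewer.snapshot("wrist");a=p[180:480,120:520]
q,_=viewer.snapshot("scene");b=cv2.resize(q[150:300,270:470],(400,300))
cv2.imwrite("pics/g1.png",np.hstack([a,b]))
```

```text
0.03187004640237672 40.18099308013916 [ 0.29560954 -0.83753077 -1.61981361]
(array([0.4486, 0.6628, 0.0043]), np.float64(0.1041), 'yaw now', np.float64(10.03), 't', 4.4667)
```

View pics/g1.png

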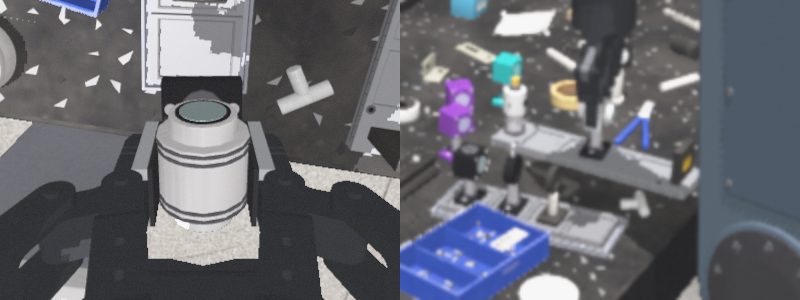

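The barrel is held upright. Carry it to the far pocket, above first.

>>> carry_out(series="0.449 0.665 0 0.104 -1;0.449 0.665 0 0.104 -1;0.449 0.665 0 0.104 -1;0.449 0.665 0 0.104 -1;0.449 0.665 0 0.104 -1;0.449 0.665 0 0.104 -1;0.449 0.665 0 0.104 -1;0.449 0.665 0 0.104 -1;0.449 0.665 0 0.104 -1")

```text
t: 5.32
eef_pos: [0.5894, -0.3414, 0.1698]
eef_rot: [-3.14, -0.018, 0.003]
wrist_force: [-0.1, 0.6, -1.7]
opening: 0.0321
gripper_force: 40.4
```

```bash
python3 -c "
from h import *
print(go(.5916,-.342,.0645,.66),arm.sense()['opening'])"
```

```text
(array([0.008 , 0.0024, 0.351 ]), np.float64(0.0001), 'yaw now', np.float64(0.67), 't', 5.3167) 0.03205073805016733
```

>>> carry_out(series="0.008 0.002 0.1 0 -1;0.008 0.002 0.2 0 -1;0.008 0.002 0.27 0 -1;0.008 0.002 0.31 0 -1;0.008 0.002 0.33 0 -1;0.008 0.002 0.345 0 -1;0.008 0.002 0.345 0 -1;0.008 0.002 0.345 0 -1")

```text
t: 5.98
eef_pos: [0.5927, -0.3424, 0.0688]
eef_rot: [3.141, 0.019, 0.002]
wrist_force: [0.5, -0.2, -1.0]
opening: 0.032
gripper_force: 40.4
```

>>> carry_out(series="0 0 0.006 0 -1;0 0 0.012 0 -1;0 0 0.016 0 -1;0 0 0.016 0 -1")

```text
t: 6.32
eef_pos: [0.5929, -0.3426, 0.0637]
eef_rot: [3.141, 0.019, 0.002]
wrist_force: [-1.4, 0.1, 3.3]
opening: 0.0319
gripper_force: 40.9
```

Touchdown. Release and rise.

>>> carry_out(series="0 0 0 0 0.3;0 0 0 0 0.4;0 0 0 0 0.4;0 0 0 0 0.4;0 0 -0.05 0 0.4;0 0 -0.15 0 0.4;0 0 -0.25 0 0.4;0 0 -0.35 0 0.4")

```text
t: 6.98
eef_pos: [0.5922, -0.3423, 0.169]
eef_rot: [-3.141, -0.019, 0.001]
wrist_force: [0.5, 0.2, 0.3]
opening: 0.0597
gripper_force: 0.0
```

Run:
```python
from h import *
print(go(.4742,-.1588,.165,6.8))
p,d=viewer.snapshot("wrist");q,_=viewer.snapshot("scene")
cv2.imwrite("pics/g2.png",np.hstack([p[100:400,120:520],cv2.resize(q[150:300,270:470],(400,300))]))
```

```text
(array([-0.3859, -0.6161,  0.0138]), np.float64(-0.068), 'yaw now', np.float64(0.68), 't', 6.9833)
```

View pics/g2.png

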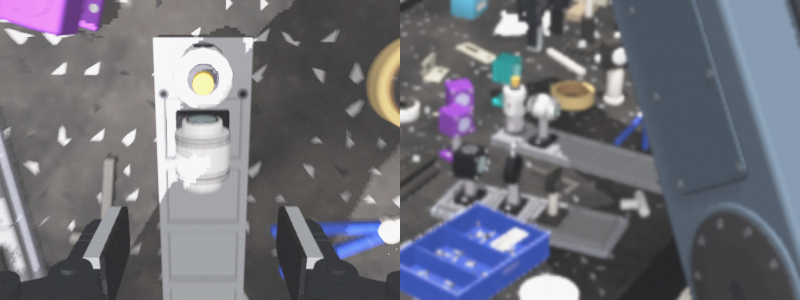

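The barrel stands in the far pocket next to the launch head, at (203,150) in the left crop. Now the lens.

>>> carry_out(series="-0.386 -0.616 0 -0.068 0.4;-0.386 -0.616 0 -0.068 0.4;-0.386 -0.616 0 -0.068 0.4;-0.386 -0.616 0 -0.068 0.4;-0.386 -0.616 0 -0.068 0.4;-0.386 -0.616 0 -0.068 0.4;-0.386 -0.616 0 -0.068 0.4;-0.386 -0.616 0 -0.068 0.4")

```text
t: 7.75
eef_pos: [0.4747, -0.1589, 0.1681]
eef_rot: [3.136, 0.188, 0.001]
wrist_force: [0.6, -0.9, 0.0]
opening: 0.0595
gripper_force: 0.0
```

```bash
python3 -c "
from h import *
print(go(.4742,-.1588,.067,6.8),arm.sense()['opening'])"
```

```text
(array([-0.0018, -0.0006,  0.3369]), np.float64(0.0006), 'yaw now', np.float64(6.85), 't', 7.75) 0.05952671783949933
```

>>> carry_out(series="-0.002 0 0.12 0 0.4;-0.002 0 0.24 0 0.4;-0.002 0 0.3 0 0.4;-0.002 0 0.337 0 0.4;-0.002 0 0.337 0 0.4;-0.002 0 0.337 0 -1;-0.002 0 0.337 0 -1;-0.002 0 0.337 0 -1;-0.002 0 0.337 0 -1;-0.002 0 0.337 0 -1", squeeze=40)

```text
t: 8.58
eef_pos: [0.4747, -0.1595, 0.0677]
eef_rot: [3.135, 0.186, 0.003]
wrist_force: [1.3, -0.8, 3.8]
opening: 0.0349
gripper_force: 40.3
```

>>> carry_out(series="0 0 -0.02 0 -1;0 0 -0.06 0 -1;0 0 -0.12 0 -1;0 0 -0.2 0 -1;0 0 -0.28 0 -1;0 0 -0.35 0 -1;0 0 -0.35 0 -1")

```text
t: 9.17
eef_pos: [0.4755, -0.1596, 0.1762]
eef_rot: [3.134, 0.186, 0.008]
wrist_force: [-0.0, -0.2, -0.4]
opening: 0.0351
gripper_force: 40.1
```

Run:
```python
from h import *
s=arm.sense();print(s["wrist_force"],go(.5356,-.3427,s["eef_pos"][2],.66))
p,d=viewer.snapshot("wrist");q,_=viewer.snapshot("scene")
cv2.imwrite("pics/g3.png",np.hstack([p[180:480,120:520],cv2.resize(q[100:300,270:536],(400,300))]))
```

```text
[-0.02523672 -0.23606273 -0.35944182] (array([0.1266, 0.6298, 0.0021]), np.float64(0.0682), 'yaw now', np.float64(6.8), 't', 9.1667)
```

View pics/g3.png

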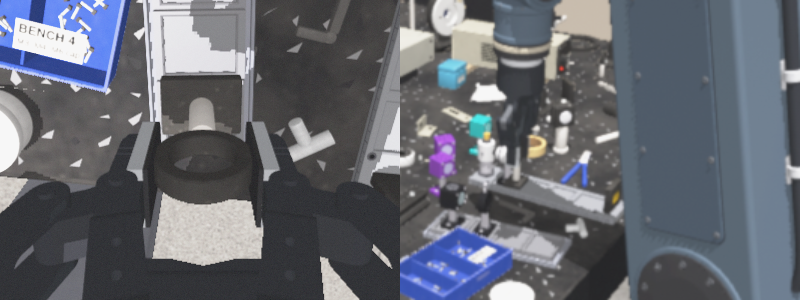

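The lens is gripped upright, with foot and post square in the jaws.

>>> carry_out(series="0.127 0.63 0 0.068 -1;0.127 0.63 0 0.068 -1;0.127 0.63 0 0.068 -1;0.127 0.63 0 0.068 -1;0.127 0.63 0 0.068 -1;0.127 0.63 0 0.068 -1;0.127 0.63 0 0.068 -1;0.127 0.63 0 0.068 -1")

```text
t: 9.93
eef_pos: [0.5336, -0.3416, 0.1707]
eef_rot: [-3.14, -0.018, 0.003]
wrist_force: [-1.0, 0.8, -0.5]
opening: 0.0348
gripper_force: 40.4
```

```bash
python3 -c "
from h import *
print(go(.5356,-.3427,.0640,.66),arm.sense()['eef_pos'])"
```

```text
(array([0.0073, 0.0041, 0.3557]), np.float64(0.0001), 'yaw now', np.float64(0.67), 't', 9.9333) [ 0.53355659 -0.34162932  0.17070964]
```

>>> carry_out(series="0.006 0.002 0.1 0 -1;0.006 0.002 0.2 0 -1;0.006 0.002 0.27 0 -1;0.006 0.002 0.31 0 -1;0.006 0.002 0.33 0 -1;0.006 0.002 0.345 0 -1;0.006 0.002 0.352 0 -1;0.006 0.002 0.358 0 -1;0.006 0.002 0.363 0 -1;0.006 0.002 0.363 0 -1")

```text
t: 10.77
eef_pos: [0.5365, -0.343, 0.0638]
eef_rot: [3.141, 0.019, 0.002]
wrist_force: [0.4, 0.7, -0.1]
opening: 0.0351
gripper_force: 40.5
```

>>> carry_out(series="0 0 0.003 0 -1;0 0 0.003 0 -1")

```text
t: 10.93
eef_pos: [0.5368, -0.343, 0.0636]
eef_rot: [3.141, 0.019, 0.004]
wrist_force: [-1.5, 4.1, 13.2]
opening: 0.035
gripper_force: 41.4
```

>>> carry_out(series="0 0 -0.003 0 0;0 0 -0.003 0 0.4;0 0 -0.003 0 0.4;0 0 -0.003 0 0.4;0 0 -0.05 0 0.4;0 0 -0.15 0 0.4;0 0 -0.25 0 0.4;0 0 -0.35 0 0.4;0 0 -0.35 0 0.4")

```text
t: 11.68
eef_pos: [0.5378, -0.3442, 0.173]
eef_rot: [3.137, 0.018, 0.01]
wrist_force: [0.3, -0.8, 0.7]
opening: 0.0597
gripper_force: 0.0
```

Run:
```python
from h import *
print(go(.5315,-.1543,.17,9))
p,d=viewer.snapshot("wrist");q,_=viewer.snapshot("scene")
cv2.imwrite("pics/g4.png",np.hstack([p[100:400,120:520],cv2.resize(q[150:300,270:470],(400,300))]))
```

```text
(array([-0.0138, -0.6331,  0.0073]), np.float64(-0.0926), 'yaw now', np.float64(0.67), 't', 11.6833)
```

View pics/g4.png

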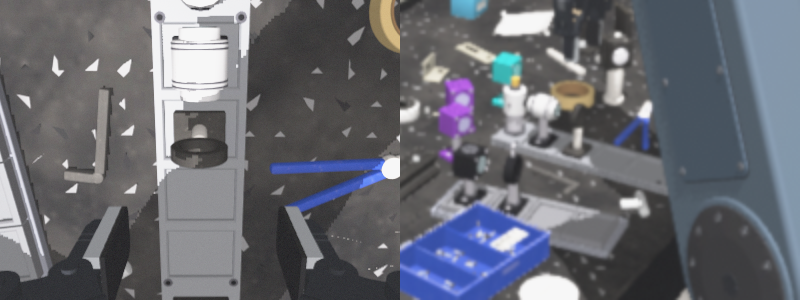

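The lens stands in the second pocket, at (198,150). Now the iris.

>>> carry_out(series="-0.014 -0.633 0 -0.092 0.5;-0.014 -0.633 0 -0.092 0.5;-0.014 -0.633 0 -0.092 0.5;-0.014 -0.633 0 -0.092 0.5;-0.014 -0.633 0 -0.092 0.5;-0.014 -0.633 0 -0.092 0.5;-0.014 -0.633 0 -0.092 0.5;-0.014 -0.633 0 -0.092 0.5")

```text
t: 12.45
eef_pos: [0.5292, -0.1533, 0.1662]
eef_rot: [-3.132, -0.245, 0.002]
wrist_force: [0.4, -0.1, 0.0]
opening: 0.0639
gripper_force: 0.0
```

```bash
python3 -c "
from h import *
print(go(.5315,-.1543,.067,9),arm.sense()['eef_pos'])"
```

```text
(array([0.0076, 0.0047, 0.3305]), np.float64(-0.0004), 'yaw now', np.float64(8.96), 't', 12.45) [ 0.52915311 -0.15326433  0.16616333]
```

>>> carry_out(series="0.007 0.004 0.12 0 0.5;0.007 0.004 0.24 0 0.5;0.007 0.004 0.3 0 0.5;0.007 0.004 0.331 0 0.5;0.007 0.004 0.331 0 0.5;0.007 0.004 0.331 0 -1;0.007 0.004 0.331 0 -1;0.007 0.004 0.331 0 -1;0.007 0.004 0.331 0 -1;0.007 0.004 0.331 0 -1", squeeze=40)

```text
t: 13.28
eef_pos: [0.5327, -0.1543, 0.0693]
eef_rot: [3.131, 0.245, 0.004]
wrist_force: [-1.7, -1.2, 7.8]
opening: 0.0387
gripper_force: 40.2
```

>>> carry_out(series="0 0 -0.02 0 -1;0 0 -0.06 0 -1;0 0 -0.12 0 -1;0 0 -0.2 0 -1;0 0 -0.28 0 -1;0 0 -0.35 0 -1;0 0 -0.35 0 -1")

```text
t: 13.87
eef_pos: [0.5337, -0.1544, 0.1778]
eef_rot: [3.13, 0.245, 0.01]
wrist_force: [0.0, -1.1, 0.5]
opening: 0.0386
gripper_force: 40.5
```

Run:
```python
from h import *
s=arm.sense();print(go(.4796,-.3433,s["eef_pos"][2],.66))
p,d=viewer.snapshot("wrist");cv2.imwrite("pics/g5.png",p[180:480,120:520])
```

```text
(array([-0.276 ,  0.5938,  0.    ]), np.float64(0.0922), 'yaw now', np.float64(8.96), 't', 13.8667)
```

View pics/g5.png

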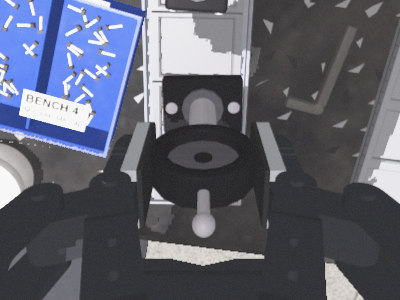

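The iris is held squarely, lever up at (203,225). Carry it to the third pocket.

>>> carry_out(series="-0.276 0.594 0 0.092 -1;-0.276 0.594 0 0.092 -1;-0.276 0.594 0 0.092 -1;-0.276 0.594 0 0.092 -1;-0.276 0.594 0 0.092 -1;-0.276 0.594 0 0.092 -1;-0.276 0.594 0 0.092 -1;-0.276 0.594 0 0.092 -1")

```text
t: 14.58
eef_pos: [0.4775, -0.3423, 0.1722]
eef_rot: [-3.141, -0.018, 0.001]
wrist_force: [0.7, -0.5, -1.0]
opening: 0.0386
gripper_force: 40.8
```

```bash
python3 -c "
from h import *
print(go(.4796,-.3433,.0653,.66),arm.sense()['eef_pos'])"
```

```text
(array([0.0072, 0.0036, 0.3562]), np.float64(0.0), 'yaw now', np.float64(0.66), 't', 14.5833) [ 0.47750618 -0.34232018  0.17216642]
```

>>> carry_out(series="0.006 0.002 0.1 0 -1;0.006 0.002 0.2 0 -1;0.006 0.002 0.27 0 -1;0.006 0.002 0.31 0 -1;0.006 0.002 0.33 0 -1;0.006 0.002 0.345 0 -1;0.006 0.002 0.352 0 -1;0.006 0.002 0.358 0 -1;0.006 0.002 0.362 0 -1;0.006 0.002 0.362 0 -1")

```text
t: 15.42
eef_pos: [0.4802, -0.3435, 0.0654]
eef_rot: [3.141, 0.019, 0.003]
wrist_force: [-2.0, 3.9, 5.6]
opening: 0.0389
gripper_force: 41.3
```

Contact. Release and rise.

>>> carry_out(series="0 0 0 0 0;0 0 0 0 0.4;0 0 0 0 0.4;0 0 0 0 0.4;0 0 -0.05 0 0.4;0 0 -0.15 0 0.4;0 0 -0.25 0 0.4;0 0 -0.35 0 0.4;0 0 -0.35 0 0.4")

```text
t: 16.17
eef_pos: [0.4814, -0.3448, 0.175]
eef_rot: [3.137, 0.018, 0.01]
wrist_force: [1.1, -1.5, 0.3]
opening: 0.0597
gripper_force: 0.0
```

Run:
```python
from h import *
print(go(.5895,-.1426,.17,4.4),arm.sense()['eef_pos'])
```

```text
(array([ 0.368 , -0.6699,  0.0158]), np.float64(-0.0414), 'yaw now', np.float64(0.67), 't', 16.1667) [ 0.48143839 -0.34480874  0.17497717]
```

>>> carry_out(series="0.368 -0.67 0 -0.041 0.4;0.368 -0.67 0 -0.041 0.4;0.368 -0.67 0 -0.041 0.4;0.368 -0.67 0 -0.041 0.4;0.368 -0.67 0 -0.041 0.4;0.368 -0.67 0 -0.041 0.4;0.368 -0.67 0 -0.041 0.4;0.368 -0.67 0 -0.041 0.4;0.368 -0.67 0 -0.041 0.4")

```text
t: 16.92
eef_pos: [0.5873, -0.1415, 0.1689]
eef_rot: [3.139, 0.12, -0.0]
wrist_force: [-1.2, 0.1, 0.4]
opening: 0.06
gripper_force: 0.0
```

```bash
python3 -c "
from h import *
print(go(.5895,-.1426,.067,4.4),arm.sense()['eef_pos'])"
```

```text
(array([0.007 , 0.0043, 0.3397]), np.float64(-0.0004), 'yaw now', np.float64(4.36), 't', 16.9167) [ 0.58732632 -0.14145157  0.16892478]
```

>>> carry_out(series="0.006 0.004 0.12 0 0.4;0.006 0.004 0.24 0 0.4;0.006 0.004 0.3 0 0.4;0.006 0.004 0.341 0 0.4;0.006 0.004 0.341 0 0.4;0.006 0.004 0.341 0 -1;0.006 0.004 0.341 0 -1;0.006 0.004 0.341 0 -1;0.006 0.004 0.341 0 -1;0.006 0.004 0.341 0 -1", squeeze=40)

```text
t: 17.75
eef_pos: [0.5901, -0.1427, 0.0681]
eef_rot: [3.138, 0.119, 0.003]
wrist_force: [-1.3, -1.1, 7.9]
opening: 0.0354
gripper_force: 41.2
```

>>> carry_out(series="0 0 -0.02 0 -1;0 0 -0.06 0 -1;0 0 -0.12 0 -1;0 0 -0.2 0 -1;0 0 -0.28 0 -1;0 0 -0.36 0 -1;0 0 -0.36 0 -1")

```text
t: 18.33
eef_pos: [0.5913, -0.1425, 0.1802]
eef_rot: [3.138, 0.12, 0.01]
wrist_force: [1.2, -1.2, -1.0]
opening: 0.0354
gripper_force: 40.3
```

Run:
```python
from h import *
s=arm.sense();print(go(.4236,-.344,s["eef_pos"][2],.66))
p,d=viewer.snapshot("wrist");cv2.imwrite("pics/g6.png",p[180:480,120:520])
```

```text
(array([-0.6085,  0.6271, -0.0027]), np.float64(0.0413), 'yaw now', np.float64(4.37), 't', 18.3333)
```

View pics/g6.png

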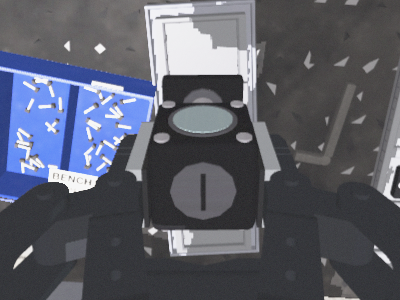

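The cube is held squarely. Carry it to the nearest pocket.

>>> carry_out(series="-0.608 0.627 0 0.041 -1;-0.608 0.627 0 0.041 -1;-0.608 0.627 0 0.041 -1;-0.608 0.627 0 0.041 -1;-0.608 0.627 0 0.041 -1;-0.608 0.627 0 0.041 -1;-0.608 0.627 0 0.041 -1;-0.608 0.627 0 0.041 -1;-0.608 0.627 0 0.041 -1;-0.608 0.627 0 0.041 -1")

```text
t: 19.22
eef_pos: [0.4222, -0.3429, 0.1744]
eef_rot: [-3.141, -0.019, 0.001]
wrist_force: [0.2, -0.3, -1.7]
opening: 0.0356
gripper_force: 40.7
```

```bash
python3 -c "
from h import *
print(go(.4236,-.344,.0641,.66),arm.sense()['eef_pos'])"
```

```text
(array([0.0048, 0.0041, 0.3676]), np.float64(0.0005), 'yaw now', np.float64(0.7), 't', 19.2167) [ 0.42217882 -0.34287028  0.1743896 ]
```

>>> carry_out(series="0.004 0.002 0.1 0 -1;0.004 0.002 0.2 0 -1;0.004 0.002 0.27 0 -1;0.004 0.002 0.32 0 -1;0.004 0.002 0.34 0 -1;0.004 0.002 0.355 0 -1;0.004 0.002 0.362 0 -1;0.004 0.002 0.369 0 -1;0.004 0.002 0.374 0 -1;0.004 0.002 0.374 0 -1")

```text
t: 20.05
eef_pos: [0.4238, -0.3443, 0.0641]
eef_rot: [3.141, 0.019, 0.003]
wrist_force: [-1.7, 4.1, 9.3]
opening: 0.0355
gripper_force: 42.0
```

Contact. Release, rise, and move forward to check.

>>> carry_out(series="0 0 -0.002 0 0;0 0 -0.002 0 0.4;0 0 -0.002 0 0.4;0 0 -0.002 0 0.4;0 0 -0.05 0 0.4;0 0 -0.15 0 0.4;0 0 -0.25 0 0.4;0 0 -0.35 0 0.4;0 0 -0.45 0 0.4;0 0 -0.55 0 0.4")

```text
t: 20.88
eef_pos: [0.4228, -0.344, 0.2292]
eef_rot: [3.141, 0.018, 0.0]
wrist_force: [1.1, -0.3, 0.3]
opening: 0.06
gripper_force: 0.0
```

>>> carry_out(series="0.45 0 -0.1 0 0.4;0.45 0 -0.1 0 0.4;0.45 0 -0.1 0 0.4;0.45 0 -0.1 0 0.4;0.45 0 -0.1 0 0.4;0.45 0 -0.1 0 0.4;0.45 0 -0.1 0 0.4")

```text
t: 21.47
eef_pos: [0.5575, -0.3426, 0.2573]
eef_rot: [-3.141, -0.018, 0.001]
wrist_force: [-0.1, 0.8, 0.1]
opening: 0.0601
gripper_force: 0.0
```

Run:
```python
from h import *
s=arm.sense();p,d=viewer.snapshot("wrist");C=cam("wrist",s);W=cloud(C,d).reshape(-1,3);W=W[d.ravel()>.05]
cv2.imwrite("pics/f.png",p)
a=np.radians(.66);q=W[:,:2]-[.5076,-.343];X=q@[np.cos(a),np.sin(a)];Y=q@[-np.sin(a),np.cos(a)]
for n,x0 in zip(("cube","iris","lens","barrel"),(-.084,-.028,.028,.084)):
    m=(abs(X-x0)<.026)&(abs(Y)<.035)&(W[:,2]>.05)&(W[:,2]<.12)
    h=m&(W[:,2]<.085)
    r=cv2.minAreaRect(np.stack([X[h],Y[h]],1).astype(np.float32))
    print(n,m.sum(),"top",W[m,2].max().round(4),"c",np.round(r[0],4)-[x0,0],"size",np.round(r[1],3),"ang",round(r[2],1))
```

```text
cube 1892 top 0.0846 c [-1.e-04  3.e-04] size [0.037 0.036] ang 1.6
iris 1150 top 0.103 c [-0.0006  0.0005] size [0.014 0.039] ang 0.2
lens 796 top 0.0847 c [0.0004 0.0013] size [0.01  0.036] ang 0.3
barrel 2030 top 0.0831 c [0.0003 0.0009] size [0.034 0.043] ang 89.4
```

View pics/f.png

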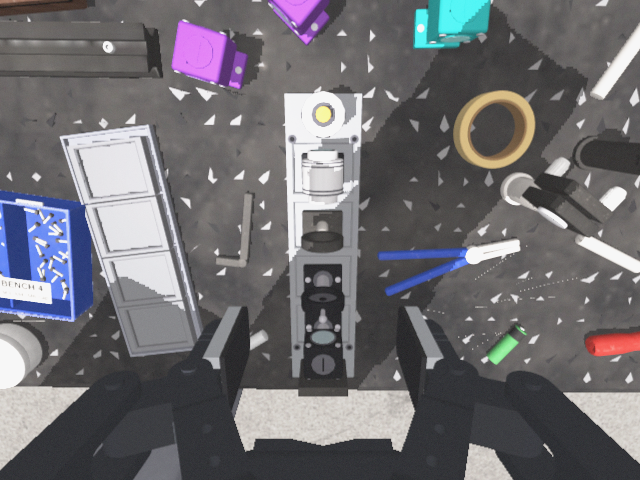

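All four stand in their pockets, in order from the launch head (323,115): barrel (322,175), lens (322,232), iris (322,285), cube (322,345). Each is within about 2 mm of its pocket centre and at the right height.

```bash
python3 -c "
from station import arm
print(arm.finish_job())"
```

```text
the job is handed in; nothing more can be done
None
```

The job is handed in: barrel, lens, iris and cube stand upright and released in the rail's pockets in that order from the launch head, each within about 2 mm of centre by my final measurement; the hand-in returned no verdict.

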